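# Seat the loose crank in the vise's hidden hex and clamp the tube

### The arm

A 6-joint arm with a two-finger parallel gripper is mounted at the origin on the work surface. World frame = base frame: x ahead of the robot, y to its left, z up, the work surface at z = 0. Lengths are in m, angles in rad, forces in N, time in s.
With the tool pointing down it reaches from about 0.325 to 0.85 m from the base axis. Payload 4.4 kg.
Tool frame: the origin (TCP) lies between the finger pads; the fingertips stand 25 mm ahead of it and the grasp point (between the pads) lies 6 mm ahead of it; z points along the fingers, y is the line along which they close (so a half turn about z gives the same grasp; the last joint's range is limited). The gripper opens to 94 mm and grips with 3 to 60 N. Pads are 16 mm wide; open, the fingers measure 119 mm over their backs; the gripper's body (75 mm by 177 mm) begins 78 mm behind the grasp point.
Start: joints at [0.99, 0.207, 1.542, -0, 1.393, -0.15], TCP at [0.24, 0.522, 0.23] pointing down, gripper open.
Joint ranges: [-2.73, 2.73], [-0.86, 2.22], [0.23, 2.46], [-1.11, 4.25], [0.08, 2.63], [-2.82, 2.82]. Speed limits (rad/s): [2.79, 2.79, 3.14, 3.14, 3.14, 3.14].

### API

Orientations are given as [roll, pitch, yaw] about the fixed x, y, z axes, in that order (R = Rz(yaw) Ry(pitch) Rx(roll)).
In Python, from station import monitor, get_image, ticket gives the robot as it stands.
- The arm moves only by the tool drive_tool, never from a script. Its argument "steps" is a list that holds one entry, the list of rows, each a list of 5 numbers: the shift along the tool's x, y, z in mm, then the turn about the tool's z in rad, then the closure, from 0 (fully open) to 1 (shut). A call has 1 to 10 rows; each row shifts and turns the commanded pose from where the row before left it, along the tool's axes as they then stand; what a row does not reach is not made up. A row lasts 1/8 s, in which the tool goes at most 62.5 mm and 10.7 degrees, less where a joint would pass 70% of its speed; a pose out of reach is approached as far as the arm can. A call is refused whole if a number of a shift passes 62.5 or a number of a turn 0.188, either way. A call with a gripper value outside its range is refused whole. The fingers move at their own pace and stop on an object; "newtons" is the grip in N (left out, the last holds). Time passes only in rows, so rows that do not move let the fingers close. It gives the time, the measured TCP pose, the force, the opening and the grip force at its end, in the units of the state.
- monitor.get_state(): the state, without advancing time (a new reading comes with each control period).
- get_image(name): name is "scene" or "top" or "wrist"; returns a dict with "color" (420x560x3 uint8, red, green, blue), "fx", "fy", "cx", "cy" (pixels), "rvec" (rotation vector, rad) and "tvec" (3), from world to camera coordinates, as OpenCV has them. Camera axes: x right, y down, z forward; pixel columns grow to the right and rows downward; lengths in m; the calibration is good to about 2 mm. A picture is of the moment at which its call begins. There is no depth.
- ticket.job_done(): hands the job in; it is judged then, once.
The state is a dict: "time_s": time; "joint_pos": joint angles; "qd": joint speeds; "joint_efforts": joint torques, N m; "tool_pos": TCP position; "orientation": TCP orientation; "ft_force": force on the tool from outside, world axes, zero at the start; "ft_torque": the same for the moment, N m; "grip_width": opening from 0.0 (shut) to 1.0 (fully open); "finger_force": force on a finger pad.
Only numpy, scipy, OpenCV 4.12 (cv2) and the standard library are available. Lean on these libraries where they do the work, as an engineer would, in place of code of your own. Each camera call takes 0.05 s, during which the arm holds its last target. There are 200 camera calls.

### The job

Take the loose crank out of the wooden tool rack, put it down the round bore of the blue vise and feel gently for the hidden hex until it drops fully home; never force it down before it has found the hex. Then wind it clockwise (seen from above) until the jaws hold the aluminium tube snugly, without crushing it, and let go, leaving the crank in the vise. Move the jaw only with the crank, and leave the other things on the bench as they are.

Things in the scene. Friction and masses are not known exactly. Their poses are not given: they have to be found in the camera images.
- crank: Loose steel crank, 0.4 to 0.6 kg, upright in the rack's hole. Origin: centre of its foot's underside; z up its axis, x along the arm to the knob. Heights: round nose (24 tapering to 30 mm across) to 8 mm, hex shaft 30 mm across flats (flats face +-x and every 60 deg) to 50, round shank 26 mm across to 85, crossbar 16 mm wide 85 to 97 (x -35 to 95), round counterweight at x -36 mm 80 to 102.
- crank_grip (a point): Centre of the crank's red square boss (24 x 24 mm, sides along the crank's x and y, 97 to 130 mm above the foot) on the crank's axis; this point is 114 mm above the foot. Best place to hold it for seating. Same axes as the crank.
- knob_mid (a point): Middle of the crank's black upright knob: 24 mm across, 54 mm tall (99 to 153 mm above the foot), 90 mm from the crank's axis; this point is 128 mm above the foot. The knob spins freely on its pin, so it can be held in a steady grip and carried round in a circle.
- rack: Wooden tool rack block 75 x 170 x 50 mm, fixed to the bench, with a round 38 mm hole, 36 mm deep, in the middle, in which the crank stands, and short pegs (up to 80 mm above the bench) at its two ends. Origin: centre of its underside.
- vise: Blue bench vise, bolted down. Origin: on the bench under the axis of the drive; z up, +y along the bed to the fixed jaw. Gear housing 84 x 84 mm, 70 mm tall about the origin; bed 100 mm wide, 20 mm high; fixed jaw's face at y = 200 mm; jaw tops 64 mm high.
- bore_mouth (a point): Centre of the mouth of the round bore in the housing's top, 70 mm above the bench on the drive axis: 38 mm across with a 2 mm chamfer, closed to sight by a soft black dust seal that gives no resistance. The bore goes straight down 28 mm; the hidden hex well of the drive is below it (its rim 30 mm under the mouth).
- crank_seat (a point): Floor of the hex well on the drive axis, 50 mm below the mouth: the crank's foot rests here when home. Well 31.2 mm across flats, 20 mm deep. How the hex is turned is unknown and differs each time. The nose enters at any angle; unmatched, the crank stops about 12 mm short of home; within about 6 deg of a match (every 60 deg) it drops in.
- jaw: Sliding blue jaw of the vise, driven by the crank: 12 mm per radian, closing when turned clockwise seen from above. The drive is stiff: it takes about 0.5 N m (some 6 N at the knob) to turn and holds where it is left. Origin slides along the vise's y; axes as the vise.
- jaw_face (a point): Middle of the black sprung rubber liner on the sliding jaw, 96 mm wide, 40 mm high, facing the fixed jaw; it yields about 1 mm per 25 N (4 mm at 100 N), so the crank's resistance climbs gradually once the tube is pinched. It starts 59 to 72 mm from the fixed jaw's face.
- tube: Aluminium square tube 30 x 30 mm, 110 mm long, 3 mm wall, 0.15 kg, lying loose on the bed between the jaws along the vise's x. Origin: centre of its underside. Once clamped, the knob gets clearly heavier: some 10 to 14 N there is snug (35 to 60 N on the tube); above 100 N on the tube (about 19 N at the knob) it is crushed.
- oil_bottle: Bystander: amber oil bottle, 60 mm across, 160 mm tall. Leave alone.
- wire_brush: Bystander: wooden-handled brush lying down. Leave alone.
- spanner: Bystander: steel spanner lying down. Leave alone.
- bushing: Bystander: brass bushing ring, 44 mm across, 18 mm tall. Leave alone.
- offcut: Bystander: steel offcut block 90 x 35 x 25 mm. Leave alone.
- hammer: Bystander: hammer lying down. Leave alone.
There are look-alikes about, which are no part of the job. Leave any orange look-alike of the tube alone.

How it is judged:
On the way, in this order (a step that is already met when the one before it is completed fails the run):
1. the crank is lifted out of the rack, its foot more than 55 mm above the bench (height (world z) of crank above 0.055 m), for 0.1 s.
2. the crank is fully home in the hex (foot within 5 mm of the seat in height, 4 mm sideways, upright within 0.12 rad), the tube not yet clamped (z of crank in the frame of crank_seat below 0.005 m and horizontal distance between crank and crank_seat below 0.004 m and angle between crank's own z axis and vertical below 0.12 rad and contact force between jaw and tube below 1 N), for 0.2 s.
At the end, for the whole second after the job is handed in: Crank fully home in the hex (foot within 5 mm of the seat in height, 4 mm sideways, upright to 0.12 rad); tube flat on the bed (5 mm), square in the jaws (0.06 rad), held with over 10 N, jaw faces under 36 mm apart; crank and tube at rest (under 0.02 m/s) (z of crank in the frame of crank_seat below 0.005 m and horizontal distance between crank and crank_seat below 0.004 m and angle between crank's own z axis and vertical below 0.12 rad and contact force between jaw and tube above 10 N and angle between the x axis of tube and the x axis of vise, either way round below 0.06 rad and z of tube in the frame of vise below 0.025 m and y of jaw_face in the frame of vise above 0.164 m and linear speed of each of crank, tube below 0.02 m/s); the robot touches nothing.
It fails at once if the crank is pressed on the vise with more than 50 N while it is not home in the hex (foot more than 7 mm above the seat) (contact force between crank and vise above 50 N and z of crank in the frame of crank_seat above 0.007 m).
It fails at once if the tube is crushed: more than 100 N between jaw and tube (contact force between jaw and tube above 100 N).
It fails at once if the jaw is pushed by the robot instead of the crank (more than 5 N) (contact force between any of the fingers, the arm and jaw above 5 N).
It fails at once if the tube is handled by the robot (more than 5 N) (contact force between any of the fingers, the arm and tube above 5 N).
It fails at once if a bystander is displaced (bottle by 60 mm, others by 30 mm) (distance of oil_bottle from where it was at the start of the episode above 0.06 m or distance of any of wire_brush, spanner, bushing, offcut, hammer from where it was at the start of the episode above 0.03 m).
It also fails if it takes over 72 s, if anything falls off the work surface, if the arm or the gripper's body presses on something with over 40 N, if the wrist force passes 120 N, or if a joint passes its speed limit or range.

## Working session

There is one attempt and no reset: what is moved stays moved. The work goes in short steps, Python scripts to look and compute and a tool call to move; the robot and the scene stay as the last step left them, time stands still between calls to the robot, and variables do not carry over. Pictures are saved under pics/ and viewed, at most 10 in all, crops included, and the job is handed in when it is done.

Besides the shell and the picture viewer there is one more tool, called after "Emit:" in YAML: its name, and indented under it one key for each argument. drive_tool: Moves the arm, as the interface text tells. Its arguments: {"type":"object","properties":{"steps":{"type":"array"},"newtons":{"type":"number"}},"required":["steps"]}

```bash
mkdir -p pics && cat > h.py <<'E'
import numpy as np, cv2
from station import monitor, get_image, ticket
def snap(cam, fn, crop=None, s=1):
    d=get_image(cam); im=cv2.cvtColor(d["color"],cv2.COLOR_RGB2BGR)
    if crop: x0,y0,x1,y1=crop; im=im[y0:y1,x0:x1]
    cv2.imwrite("pics/"+fn, cv2.resize(im,None,fx=s,fy=s,interpolation=cv2.INTER_CUBIC)); np.save("pics/"+cam+".npy",{k:d[k] for k in d},allow_pickle=True)
    return d
def load(cam): return np.load("pics/"+cam+".npy",allow_pickle=True).item()
def ray(d,u,v,z):
    R=cv2.Rodrigues(np.array(d["rvec"],float))[0]; t=np.array(d["tvec"],float)
    c=-R.T@t; r=R.T@np.array([(u-d["cx"])/d["fx"],(v-d["cy"])/d["fy"],1]); return c+r*(z-c[2])/r[2]
def proj(d,p):
    K=np.array([[d["fx"],0,d["cx"]],[0,d["fy"],d["cy"]],[0,0,1.]])
    return cv2.projectPoints(np.array(p,float).reshape(-1,3),np.array(d["rvec"],float),np.array(d["tvec"],float),K,None)[0].reshape(-1,2)
E
python3 - <<'E'
from h import *
import cv2
a=snap("top","top0.png"); b=snap("scene","scene0.png")
im=np.vstack([cv2.imread("pics/top0.png")]); 
print(monitor.get_state())
E
```

```text
{'time_s': 0.1, 'joint_pos': array([ 9.89481899e-01,  2.07353034e-01,  1.54280110e+00, -1.23946363e-06,
        1.39349074e+00, -1.50519136e-01]), 'qd': array([ 0.00014327, -0.00219514, -0.00415402,  0.00196845, -0.00285783,
        0.00083514]), 'joint_efforts': array([-3.21524431e-04, -3.71864784e+01, -2.82290393e+01,  6.99933129e-02,
        3.11704469e-02, -3.17413492e-05]), 'tool_pos': array([0.23976195, 0.52188432, 0.22940125]), 'orientation': array([-3.13956346e+00, -3.06526954e-04,  2.71079727e+00]), 'ft_force': array([0.10407424, 0.11384179, 0.71659353]), 'ft_torque': array([-0.01756307, -0.03665646,  0.0150602 ]), 'finger_force': 0.0, 'grip_width': 1.000404172052448}
```

View pics/top0.png

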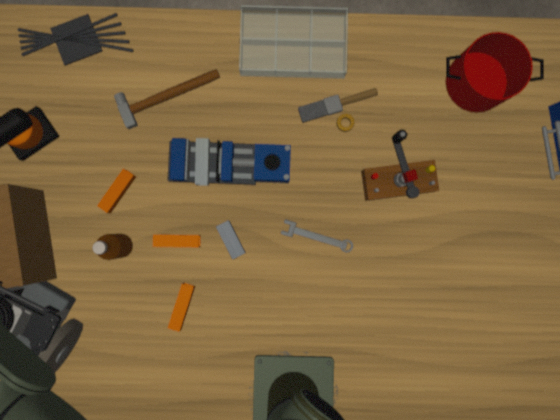

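View pics/scene0.png

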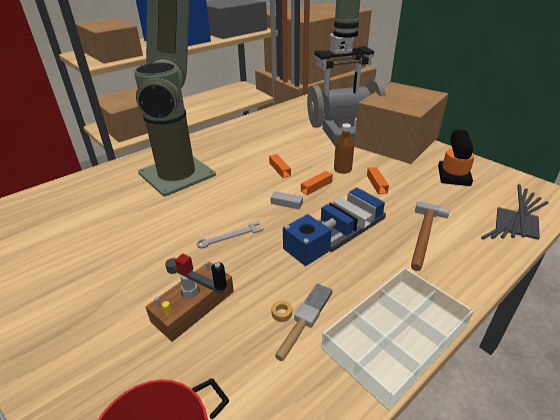

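The top view shows the crank in its rack, with boss ≈(411,176), knob ≈(400,136) and counterweight ≈(412,192). The vise bore is ≈(272,162), the jaw liner ≈(232,162) and the aluminium tube ≈(202,161).

Possible mix-ups:
- **Tube:** orange look-alikes at (117,190), (176,241) and (181,307), and the steel offcut at (230,239). The silver one in the vise is the tube.
- **Crank:** only the piece with the red boss fits; the spanner (317,236) and hammer (165,97) do not.

Next is one close crop to check the choice.

```bash
python3 - <<'E'
from h import *
im=cv2.imread("pics/top0.png")
a=cv2.resize(im[120:210,355:445],None,fx=6,fy=6,interpolation=cv2.INTER_CUBIC)
b=cv2.resize(im[125:200,160:300],None,fx=5.7,fy=5.7,interpolation=cv2.INTER_CUBIC)
a=cv2.resize(im[125:205,360:440],None,fx=5,fy=5,interpolation=cv2.INTER_CUBIC)
b=cv2.resize(im[135:190,240:320],None,fx=5,fy=5,interpolation=cv2.INTER_CUBIC)
b=cv2.copyMakeBorder(b,0,400-b.shape[0],0,0,cv2.BORDER_CONSTANT)
cv2.imwrite("pics/c0.png",np.hstack([a,b]))
d=load("top"); R=cv2.Rodrigues(d["rvec"])[0]; print("cam",-R.T@d["tvec"])
for n,u,v,z in [("boss",411,176,.144),("knob",400,136,.167),("cw",412,192,.116),("bore",272,162,.07),("fixjaw",179,160,.064),("tube",202,161,.05)]: print(n,ray(d,u,v,z).round(4))
E
```

```text
cam [0.39578297 0.04806531 1.26758316]
boss [ 0.5235 -0.2434  0.144 ]
knob [ 0.607  -0.2129  0.167 ]
cw [ 0.4906 -0.2532  0.116 ]
bore [0.5571 0.0631 0.07  ]
fixjaw [0.5574 0.2815 0.064 ]
tube [0.5582 0.2296 0.05  ]
```

View pics/c0.png

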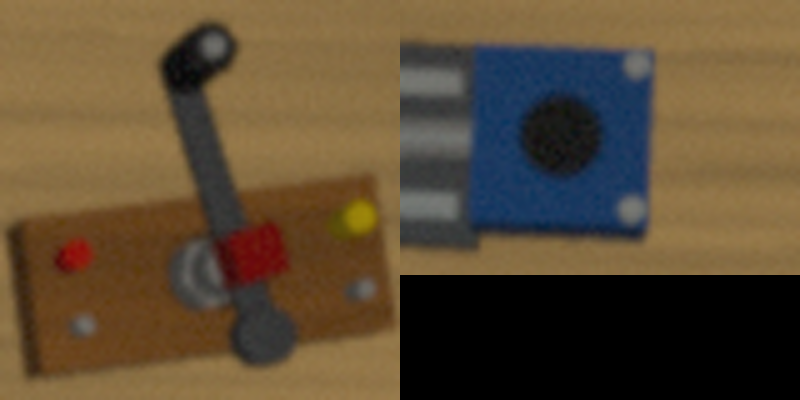

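The crop confirms the choice: the crank's red boss top is at ≈(411,175) and its knob top at ≈(402.4,133.6). The vise bore centre is at ≈(272.4,162), under the dust seal.

```bash
cat >> h.py <<'E'
def plan(tgt, yaw=None, n=None, grip=0.0, src=None):
    s=monitor.get_state(); p=np.array(s["tool_pos"]) if src is None else np.array(src[:3]); y=s["orientation"][2] if src is None else src[3]
    yaw=y if yaw is None else yaw; dy=(yaw-y+np.pi)%(2*np.pi)-np.pi; D=np.array(tgt)-p
    n=n or int(np.ceil(max(np.linalg.norm(D)/.06,abs(dy)/.18,1)))
    t=round(-dy/n,3); rows=[]; q=p.copy(); yy=y
    for i in range(n):
        w=p+D*(i+1)/n-q; x,yx=np.array([np.cos(yy),np.sin(yy)]),np.array([np.sin(yy),-np.cos(yy)])
        r=[round(w[:2]@x*1000,1),round(w[:2]@yx*1000,1),round(-w[2]*1000,1)]
        q=q+np.r_[(x*r[0]+yx*r[1])/1000,-r[2]/1000]; yy-=t; rows.append(r+[t,grip])
    for i in range(0,n,10): print(rows[i:i+10])
    return q,yy
def st(): 
    s=monitor.get_state(); print(round(s["time_s"],2),s["tool_pos"].round(4),s["orientation"].round(4),"F",s["ft_force"].round(1),"q",s["joint_pos"].round(2),"g",round(s["grip_width"],3),round(s["finger_force"],1))
E
python3 - <<'E'
from h import *
d=load("top"); b=ray(d,411,175.2,.144); k=ray(d,402.4,133.6,.167); c=ray(d,272.4,162,.07)
print(b,k,c,np.arctan2(*(k-b)[[1,0]]),np.hypot(*(k-b)[:2]))
plan([b[0]-.03,b[1],.25],yaw=np.arctan2(*(k-b)[[1,0]]))
E
```

```text
[ 0.52521561 -0.24336797  0.144     ] [ 0.61233021 -0.21799693  0.167     ] [0.55708333 0.06220165 0.07      ] 0.2833986383382231 0.09073392009473295
[[np.float64(-39.4), np.float64(-42.0), np.float64(-1.5), np.float64(0.173), 0.0], [np.float64(-46.1), np.float64(-34.7), np.float64(-1.4), np.float64(0.173), 0.0], [np.float64(-51.3), np.float64(-26.2), np.float64(-1.5), np.float64(0.173), 0.0], [np.float64(-55.1), np.float64(-16.9), np.float64(-1.5), np.float64(0.173), 0.0], [np.float64(-57.1), np.float64(-7.3), np.float64(-1.5), np.float64(0.173), 0.0], [np.float64(-57.6), np.float64(2.7), np.float64(-1.4), np.float64(0.173), 0.0], [np.float64(-56.2), np.float64(12.6), np.float64(-1.5), np.float64(0.173), 0.0], [np.float64(-53.3), np.float64(22.1), np.float64(-1.5), np.float64(0.173), 0.0], [np.float64(-48.6), np.float64(30.9), np.float64(-1.4), np.float64(0.173), 0.0], [np.float64(-42.6), np.float64(38.8), np.float64(-1.5), np.float64(0.173), 0.0]]
[[np.float64(-35.2), np.float64(45.6), np.float64(-1.5), np.float64(0.173), 0.0], [np.float64(-26.9), np.float64(51.0), np.float64(-1.5), np.float64(0.173), 0.0], [np.float64(-17.8), np.float64(54.8), np.float64(-1.4), np.float64(0.173), 0.0], [np.float64(-8.0), np.float64(57.1), np.float64(-1.5), np.float64(0.173), 0.0]]
```

Emit:
drive_tool:
  steps:
    - [[-39,-42,-1.5,0.173,0],[-46,-35,-1.5,0.173,0],[-51,-26,-1.5,0.173,0],[-55,-17,-1.5,0.173,0],[-57,-7,-1.5,0.173,0],[-58,3,-1.5,0.173,0],[-56,13,-1.5,0.173,0],[-53,22,-1.5,0.173,0],[-49,31,-1.5,0.173,0],[-43,39,-1.5,0.173,0]]

```text
time_s: 1.35
tool_pos: [0.4227, -0.026, 0.2453]
orientation: [3.142, -0.0, 0.975]
ft_force: [1.6, 0.3, 0.7]
grip_width: 0.997
finger_force: 0.0
```

Emit:
drive_tool:
  steps:
    - [[-35,46,-1.5,0.173,0],[-27,51,-1.5,0.173,0],[-18,55,-1.5,0.173,0],[-8,57,-1.5,0.173,0],[0,0,0,0,0],[0,0,0,0,0]]

```text
time_s: 2.1
tool_pos: [0.4953, -0.2425, 0.2506]
orientation: [-3.139, 0.001, 0.289]
ft_force: [1.1, -0.4, 0.4]
grip_width: 0.999
finger_force: 0.0
```

```bash
python3 - <<'E'
from h import *
st(); snap("wrist","w1.png")
E
```

```text
2.1 [ 0.4953 -0.2425  0.2506] [-3.1394e+00  1.1000e-03  2.8940e-01] F [ 1.1 -0.4  0.4] q [-0.61  0.14  1.57  0.    1.43  0.67] g 0.999 0.0
```

View pics/w1.png

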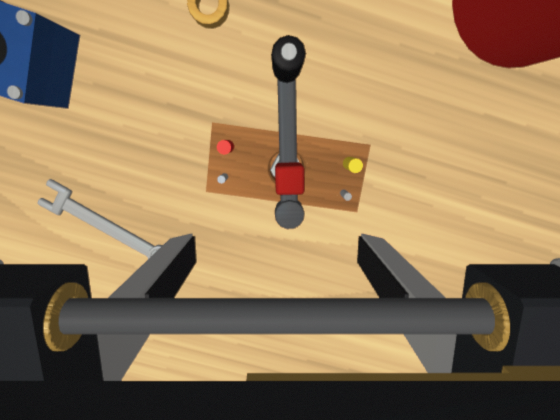

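The wrist view shows the boss top at ≈(290,182), the knob top at ≈(288,51) and the counterweight at ≈(289,214). The crossbar is nearly parallel to the tool's x axis.

```bash
python3 - <<'E'
from h import *
d=load("wrist"); R=cv2.Rodrigues(d["rvec"])[0]; print("cam",-R.T@d["tvec"])
b=ray(d,290,182,.144); k=ray(d,288.5,51,.167); w=ray(d,289,214,.116); print(b,k,w,np.arctan2(*(k-b)[[1,0]]),np.hypot(*(k-b)[:2]))
print(proj(d,[b*1-[0,0,.033],[0.5252,-.2434,.144],b]))
hsv=cv2.cvtColor(d["color"],cv2.COLOR_RGB2HSV); m=((hsv[...,1]>170)&((hsv[...,0]<6)|(hsv[...,0]>174)))[150:210,250:330]
ys,xs=np.nonzero(m); print(xs.min()+250,xs.max()+250,ys.min()+150,ys.max()+150)
yaw=np.arctan2(*(k-b)[[1,0]])
q,y=plan([b[0],b[1],.19],yaw=yaw)
plan([b[0],b[1],.134],yaw=yaw,src=[*q,y])
E
```

```text
cam [ 0.55761141 -0.22395882  0.40428008]
[ 0.5236977  -0.24489883  0.144     ] [ 0.61104923 -0.21594657  0.167     ] [ 0.49171605 -0.25494693  0.116     ] 0.3200503274266055 0.09202458103717018
[[288.5952986  176.63474302]
 [288.7683727  179.69017119]
 [290.         182.        ]]
275 303 163 194
[[np.float64(13.1), np.float64(5.5), np.float64(30.4), np.float64(-0.015), 0.0], [np.float64(13.1), np.float64(5.7), np.float64(30.5), np.float64(-0.015), 0.0]]
[[np.float64(-0.0), np.float64(-0.0), np.float64(56.0), np.float64(0.0), 0.0]]
```

Emit:
drive_tool:
  steps:
    - [[14,5,30,-0.013,0],[13,6,30,-0.013,0],[0,0,28,0,0],[0,0,26,0,0],[0,0,0,0,0.5],[0,0,0,0,1],[0,0,0,0,1],[0,0,0,0,1],[0,0,0,0,1]]
  newtons: 45

```text
time_s: 3.28
tool_pos: [0.5253, -0.2461, 0.1381]
orientation: [3.141, -0.001, 0.315]
ft_force: [-0.1, 0.1, -0.6]
grip_width: 0.503
finger_force: 0.0
```

```bash
python3 -c "
from h import *
st()"
```

```text
3.27 [ 0.5253 -0.2461  0.1381] [ 3.1407e+00 -7.0000e-04  3.1470e-01] F [-0.1  0.1 -0.6] q [-0.59  0.31  1.62  0.    1.22  0.67] g 0.503 0.0
```

Emit:
drive_tool:
  steps:
    - [[-1,0,2,0,1],[0,0,0,0,1],[0,0,0,0,1],[0,0,0,0,1],[0,0,0,0,1],[0,0,0,0,1],[0,0,0,0,1]]

```text
time_s: 4.15
tool_pos: [0.5238, -0.2461, 0.1351]
orientation: [-3.141, 0.001, 0.315]
ft_force: [-0.1, 0.4, -2.8]
grip_width: 0.257
finger_force: 45.0
```

Emit:
drive_tool:
  steps:
    - [[0,0,-20,0,1],[0,0,-30,0,1],[0,0,-30,0,1],[0,0,-10,0,1],[0,0,0,0,1],[0,0,0,0,1]]

```text
time_s: 4.9
tool_pos: [0.523, -0.2455, 0.2234]
orientation: [-3.139, 0.002, 0.315]
ft_force: [0.7, -0.3, -4.1]
grip_width: 0.253
finger_force: 45.0
```

```bash
python3 - <<'E'
from h import *
st(); d=load("top"); c=ray(d,272.4,162,.07); print(c)
plan([c[0],c[1],.225],yaw=.315,grip=1)
E
```

```text
4.9 [ 0.523  -0.2455  0.2234] [-3.1387e+00  2.2000e-03  3.1480e-01] F [ 0.7 -0.3 -4.1] q [-0.59  0.22  1.54  0.    1.39  0.67] g 0.253 45.0
[0.55708333 0.06220165 0.07      ]
[[np.float64(21.3), np.float64(-47.0), np.float64(-0.3), np.float64(-0.0), 1], [np.float64(21.2), np.float64(-47.0), np.float64(-0.2), np.float64(-0.0), 1], [np.float64(21.3), np.float64(-47.0), np.float64(-0.3), np.float64(-0.0), 1], [np.float64(21.3), np.float64(-47.0), np.float64(-0.2), np.float64(-0.0), 1], [np.float64(21.3), np.float64(-47.0), np.float64(-0.3), np.float64(-0.0), 1], [np.float64(21.2), np.float64(-47.0), np.float64(-0.3), np.float64(-0.0), 1]]
```

Emit:
drive_tool:
  steps:
    - [[21,-47,0,0,1],[21,-47,0,0,1],[21,-47,0,0,1],[21,-47,0,0,1],[21,-47,0,0,1],[0,0,0,0,1],[0,0,0,0,1]]

```text
time_s: 5.78
tool_pos: [0.5504, 0.0098, 0.2241]
orientation: [-3.141, 0.003, 0.316]
ft_force: [-0.1, -0.6, -4.1]
grip_width: 0.253
finger_force: 45.0
```

```bash
python3 - <<'E'
from h import *
st(); snap("wrist","w2.png"); snap("scene","s2.png",(250,130,420,270),1); a=cv2.imread("pics/w2.png"); b=cv2.imread("pics/s2.png")
b=cv2.resize(b,(510,420),interpolation=cv2.INTER_CUBIC)
cv2.imwrite("pics/ws2.png",np.hstack([a[:,150:440],b]))
E
```

```text
5.78 [0.5504 0.0098 0.2241] [-3.1412e+00  2.5000e-03  3.1560e-01] F [-0.1 -0.6 -4.1] q [-0.14  0.16  1.61 -0.    1.37  1.12] g 0.253 45.0
```

View pics/ws2.png

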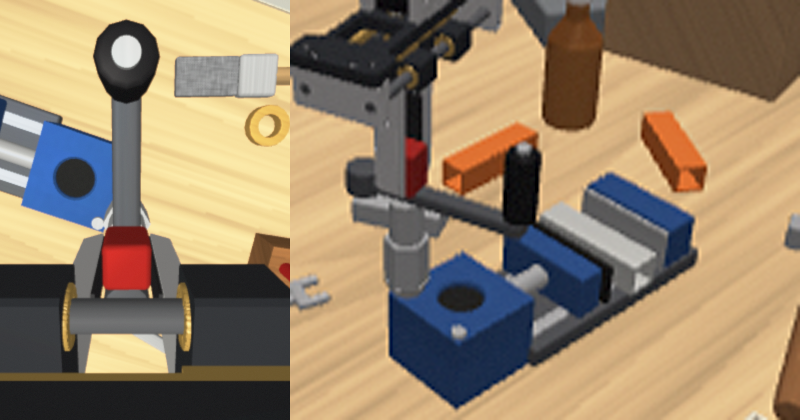

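The wrist view (left) shows the bore at ≈(224.5,178) and the knob top at ≈(277,50). The scene view (right) shows the bore at ≈(307,229), with the crank hanging upright and its foot at ≈(289,226).

```bash
python3 - <<'E'
from h import *
w=load("wrist"); s=load("scene"); t=load("top")
print(ray(w,224.5,178,.07),ray(s,307,229,.07),ray(t,272.4,162,.07))
# dark-ellipse centroids
for n,d,(x0,y0,x1,y1) in [("w",w,(190,145,256,215)),("s",s,(290,215,322,242)),("t",t,(258,148,287,177))]:
    g=d["color"][y0:y1,x0:x1].max(2)<60
    N,l,stt,c=cv2.connectedComponentsWithStats(g.astype(np.uint8)); i=1+np.argmax(stt[1:,4]); u,v=c[i]+[x0,y0]; print(n,u,v,stt[i],ray(d,u,v,.07))
T=monitor.get_state(); p=T["tool_pos"]; y=T["orientation"][2]; X=np.array([np.cos(y),np.sin(y),0]); Y=np.array([-np.sin(y),np.cos(y),0])
for dx in (0,.002):
  o=p+X*dx
  print("boss",proj(w,[o+[0,0,.009]+X*a*.012+Y*b*.012 for a,b in((1,1),(1,-1),(-1,-1),(-1,1))]).round(1).tolist(),"knob",proj(w,[o+X*.09+[0,0,.032]]).round(1))
print("foot",proj(s,[p-[0,0,.121]]))
hsv=cv2.cvtColor(w["color"],cv2.COLOR_RGB2HSV); m=((hsv[...,1]>170)&((hsv[...,0]<6)|(hsv[...,0]>174)))[200:310,230:320]
ys,xs=np.nonzero(m); print(xs.min()+230,xs.max()+230,ys.min()+200,ys.max()+200)
E
```

```text
[0.55688228 0.06412401 0.07      ] [0.56013193 0.06377255 0.07      ] [0.55708333 0.06220165 0.07      ]
w 224.78415300546447 177.54007285974498 [  16   14   38   38 1098] [0.55738751 0.06398891 0.07      ]
s 306.5670103092784 229.02061855670104 [ 9 10 16  9 97] [0.55949066 0.06293841 0.07      ]
t 271.72906403940885 161.67487684729065 [  6   6  16  16 203] [0.55781032 0.06378755 0.07      ]
boss [[253.7, 249.1], [305.0, 249.3], [303.9, 296.1], [254.4, 295.9]] knob [[281.   58.2]]
boss [[253.7, 245.1], [305.1, 245.2], [304.0, 292.3], [254.3, 292.2]] knob [[281.1  51.9]]
foot [[287.31281538 225.87583773]]
252 301 227 289
```

```bash
python3 - <<'E'
from h import *
plan([.5561,.0625,.198],yaw=.315,grip=1)
E
```

```text
[[np.float64(10.8), np.float64(-24.7), np.float64(13.3), np.float64(-0.001), 1], [np.float64(10.9), np.float64(-24.7), np.float64(13.3), np.float64(-0.001), 1]]
```

Emit:
drive_tool:
  steps:
    - [[11,-25,0,0,1],[11,-25,6,0,1],[0,0,10,0,1],[0,0,10,0,1],[0,0,0,0,1],[0,0,0,0,1]]

```text
time_s: 6.62
tool_pos: [0.5567, 0.0633, 0.1995]
orientation: [3.141, 0.0, 0.314]
ft_force: [0.3, -0.4, -3.7]
grip_width: 0.253
finger_force: 45.0
```

```bash
python3 - <<'E'
from h import *
st(); d=snap("top","t3.png",(240,120,330,190),8)
s=monitor.get_state(); p=s["tool_pos"]
print("knob",proj(d,[p+np.array([.09*np.cos(.315),.09*np.sin(.315),.032])]),"bore",proj(d,[[.5578,.0638,.07]]))
E
```

```text
6.62 [0.5567 0.0633 0.1995] [3.1414e+00 1.0000e-04 3.1350e-01] F [ 0.3 -0.4 -3.7] q [-0.04  0.2   1.61 -0.    1.33  1.22] g 0.253 45.0
knob [[258.3607818  109.22030647]] bore [[271.72363613 161.67913811]]
```

View pics/t3.png

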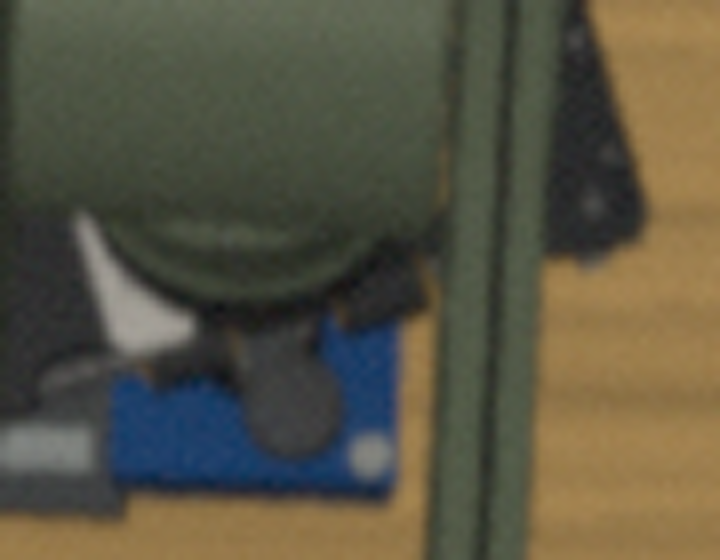

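In the top view the arm hides the bore. The counterweight disc is visible at full-image ≈(276.9,171.0), and that gives the crank's offset in the grip.

```bash
python3 - <<'E'
from h import *
d=load("top"); c=ray(d,276.9,171,.1805); s=monitor.get_state(); p=s["tool_pos"]; y=.314
X=np.array([np.cos(y),np.sin(y),0]);Y=np.array([-X[1],X[0],0]); o=c+.036*X-p; print(c,o@X*1e3,o@Y*1e3,"axis",c+.036*X)
E
```

```text
[0.52324071 0.05090684 0.1805    ] 0.0775995851432556 -1.5630188772905604 axis [0.55748052 0.062026   0.1805    ]
```

Emit:
drive_tool:
  steps:
    - [[0,0,5,0,1],[0,0,5,0,1],[0,0,3,0,1],[0,0,3,0,1],[0,0,0,0,1]]

```text
time_s: 7.3
tool_pos: [0.5563, 0.0642, 0.1831]
orientation: [-3.141, 0.001, 0.315]
ft_force: [-0.4, -0.1, -3.7]
grip_width: 0.26
finger_force: 45.0
```

Already 8 mm below the mouth with no contact, so the nose is in the bore. I'll continue carefully.

Emit:
drive_tool:
  steps:
    - [[0,0,4,0,1],[0,0,4,0,1],[0,0,4,0,1],[0,0,3,0,1],[0,0,0,0,1]]

```text
time_s: 7.92
tool_pos: [0.5563, 0.0641, 0.168]
orientation: [-3.141, 0.001, 0.315]
ft_force: [0.3, -0.3, -4.4]
grip_width: 0.249
finger_force: 45.0
```

Emit:
drive_tool:
  steps:
    - [[0,0,4,0,1],[0,0,4,0,1],[0,0,3,0,1],[0,0,2,0,1],[0,0,0,0,1]]

```text
time_s: 8.55
tool_pos: [0.5561, 0.0639, 0.155]
orientation: [3.142, 0.001, 0.315]
ft_force: [-0.9, -1.2, -4.6]
grip_width: 0.251
finger_force: 45.0
```

Emit:
drive_tool:
  steps:
    - [[0,0,1,0,1],[0,0,1,0,1],[0,0,1,0,1],[0,0,0,0,1]]

```text
time_s: 9.05
tool_pos: [0.5564, 0.0639, 0.153]
orientation: [3.141, 0.001, 0.315]
ft_force: [-4.1, -1.6, 1.2]
grip_width: 0.254
finger_force: 45.0
```

Emit:
drive_tool:
  steps:
    - [[0,0,1,0,1],[0,0,0.5,0,1],[0,0,0,0.08,1],[0,0,0,0.08,1],[0,0,0,0,1]]

```text
time_s: 9.68
tool_pos: [0.5564, 0.0644, 0.1528]
orientation: [-3.141, 0.0, 0.155]
ft_force: [-6.1, -1.2, 7.7]
grip_width: 0.25
finger_force: 45.0
```

Emit:
drive_tool:
  steps:
    - [[-1,0,0,0.08,1],[0,0,0,0.08,1],[0,0,0,0.08,1],[0,0,0,0,1]]

```text
time_s: 10.18
tool_pos: [0.556, 0.0647, 0.1527]
orientation: [-3.14, -0.001, -0.086]
ft_force: [-4.3, -1.4, 5.8]
grip_width: 0.252
finger_force: 45.0
```

Emit:
drive_tool:
  steps:
    - [[-1,0,0.5,0.08,1],[0,0,0,0.08,1],[0,0,0,0.08,1],[0,0,0,0,1]]

```text
time_s: 10.68
tool_pos: [0.5552, 0.0645, 0.1503]
orientation: [-3.14, -0.001, -0.324]
ft_force: [1.1, 0.8, -3.4]
grip_width: 0.251
finger_force: 45.0
```

It dropped in: z fell and the contact force vanished. I'll lower it gently.

Emit:
drive_tool:
  steps:
    - [[0,0,1,0,1],[0,0,1,0,1],[0,0,1,0,1],[0,0,0,0,1]]

```text
time_s: 11.18
tool_pos: [0.5548, 0.0642, 0.1473]
orientation: [-3.141, -0.0, -0.325]
ft_force: [-0.2, 0.4, -4.9]
grip_width: 0.252
finger_force: 45.0
```

Emit:
drive_tool:
  steps:
    - [[0,0,2,0,1],[0,0,2,0,1],[0,0,1,0,1],[0,0,1,0,1],[0,0,0,0,1]]

```text
time_s: 11.8
tool_pos: [0.5548, 0.0642, 0.1415]
orientation: [-3.141, -0.0, -0.325]
ft_force: [2.1, 0.9, -4.7]
grip_width: 0.253
finger_force: 45.0
```

Emit:
drive_tool:
  steps:
    - [[0,0,1,0,1],[0,0,0.5,0,1],[0,0,0,0,1]]

```text
time_s: 12.18
tool_pos: [0.555, 0.0641, 0.1411]
orientation: [-3.141, -0.001, -0.325]
ft_force: [-1.1, 0.8, 4.7]
grip_width: 0.25
finger_force: 45.0
```

The crank is home: foot ≈0.020 m with light floor contact. Next I release the boss, rise, and go over the knob.

Emit:
drive_tool:
  steps:
    - [[0,0,-0.5,0,0],[0,0,0,0,0],[0,0,0,0,0],[0,0,0,0,0],[0,0,-35,0,0],[0,0,-40,0,0],[31,0,0,0,0],[31,0,0,0,0],[0,0,0,0,0],[0,0,0,0,0]]

```text
time_s: 13.42
tool_pos: [0.6124, 0.0445, 0.2148]
orientation: [3.141, 0.002, -0.325]
ft_force: [-0.1, 0.0, -1.1]
grip_width: 1.002
finger_force: 0.0
```

```bash
python3 - <<'E'
from h import *
st(); d=snap("wrist","w4.png")
s=monitor.get_state()
A=np.array([.5573,.0638]); y=-.325
print(proj(d,[[*A,.15],[A[0]+.09*np.cos(y),A[1]+.09*np.sin(y),.173]]))
E
```

```text
13.43 [0.6124 0.0445 0.2148] [ 3.1413e+00  1.9000e-03 -3.2520e-01] F [-0.1  0.  -1.1] q [-0.07  0.3   1.46  0.    1.39  1.83] g 1.002 0.0
[[275.25644407 304.03539345]
 [275.0737694  189.01208531]]
```

View pics/w4.png

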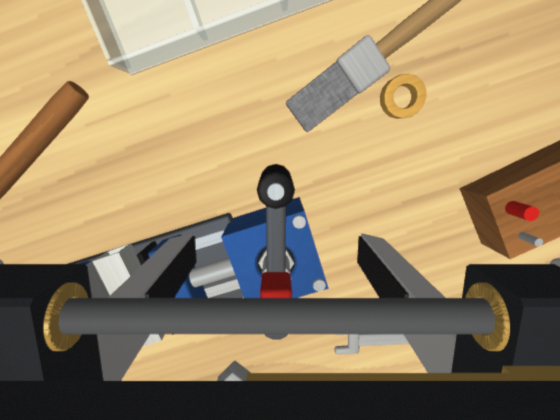

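The wrist view shows the knob top at ≈(275.5,190), within 1 px of the prediction (275,189), so the axis estimate is good.

Emit:
drive_tool:
  steps:
    - [[32,0,5,0,0.3],[0,0,25,0,0.5],[0,0,25,0,0.6],[0,0,0,0,1],[0,0,0,0,1],[0,0,0,0,1],[0,0,0,0,1],[0,0,0,0,1],[0,0,0,0,1]]
  newtons: 45

```text
time_s: 14.6
tool_pos: [0.6444, 0.0339, 0.1613]
orientation: [-3.141, -0.002, -0.325]
ft_force: [-0.3, -0.9, 2.0]
grip_width: 0.246
finger_force: 45.0
```

```bash
cat >> h.py <<'E'
A=np.array([.5573,.0638])
def wind(a0, dth, n, R=.09, src=None, lead=0):
    """rows carrying tool (const yaw) cw on circle about A from commanded crank angle a0"""
    s=monitor.get_state(); y=s["orientation"][2]; X=np.array([np.cos(y),np.sin(y)]);Y=np.array([np.sin(y),-np.cos(y)])
    rows=[]
    for i in range(n):
        f=lambda a:R*np.array([np.cos(a),np.sin(a)])
        w=(f(a0-(i+1)*dth)-f(a0-i*dth))*1e3; rows.append([float(round(w@X,1)),float(round(w@Y,1)),0,0,1])
    print(rows)
def ws():
    st(); s=monitor.get_state(); r=s["tool_pos"][:2]-A; a=np.arctan2(r[1],r[0]); t=np.array([np.sin(a),-np.cos(a)])
    print("angle",a.round(4),"R",np.hypot(*r).round(4),"Ftan(resist)",-(s["ft_force"][:2]@t).round(2),"Frad",(s["ft_force"][:2]@r/np.hypot(*r)).round(2))
E
python3 -c "
from h import *
ws(); wind(-.325,.12,8)"
```

```text
14.6 [0.6444 0.0339 0.1613] [-3.1411e+00 -2.0000e-03 -3.2530e-01] F [-0.3 -0.9  2. ] q [-0.08  0.41  1.43 -0.    1.3   1.81] g 0.246 45.0
angle -0.3304 R 0.0921 Ftan(resist) -0.89 Frad 0.03
[[-0.6, 10.8, 0, 0, 1], [-1.9, 10.6, 0, 0, 1], [-3.2, 10.3, 0, 0, 1], [-4.4, 9.9, 0, 0, 1], [-5.5, 9.3, 0, 0, 1], [-6.6, 8.5, 0, 0, 1], [-7.6, 7.7, 0, 0, 1], [-8.5, 6.7, 0, 0, 1]]
```

Emit:
drive_tool:
  steps:
    - [[-0.6,10.8,0,0,1],[-1.9,10.6,0,0,1],[-3.2,10.3,0,0,1],[-4.4,9.9,0,0,1],[-5.5,9.3,0,0,1],[-6.6,8.5,0,0,1],[-7.6,7.7,0,0,1],[-8.5,6.7,0,0,1]]

```text
time_s: 15.6
tool_pos: [0.5854, -0.0234, 0.1612]
orientation: [-3.138, -0.005, -0.326]
ft_force: [4.8, 2.4, 1.1]
grip_width: 0.249
finger_force: 45.0
```

```bash
python3 -c "
from h import *
ws(); wind(-.325-.96,.12,8)"
```

```text
15.6 [ 0.5854 -0.0234  0.1612] [-3.1377 -0.0047 -0.3262] F [4.8 2.4 1.1] q [-0.19  0.29  1.59  0.    1.26  1.71] g 0.249 45.0
angle -1.2593 R 0.0916 Ftan(resist) 5.31 Frad -0.82
[[-9.2, 5.7, 0, 0, 1], [-9.8, 4.5, 0, 0, 1], [-10.3, 3.3, 0, 0, 1], [-10.6, 2.1, 0, 0, 1], [-10.8, 0.8, 0, 0, 1], [-10.8, -0.5, 0, 0, 1], [-10.6, -1.8, 0, 0, 1], [-10.3, -3.1, 0, 0, 1]]
```

Baseline is about 5.3 N tangential, with little radial force. I'll continue.

Emit:
drive_tool:
  steps:
    - [[-9.2,5.7,0,0,1],[-9.8,4.5,0,0,1],[-10.3,3.3,0,0,1],[-10.6,2.1,0,0,1],[-10.8,0.8,0,0,1],[-10.8,-0.5,0,0,1],[-10.6,-1.8,0,0,1],[-10.3,-3.1,0,0,1]]

```text
time_s: 16.6
tool_pos: [0.5044, -0.0091, 0.1612]
orientation: [-3.141, -0.007, -0.326]
ft_force: [6.6, -0.7, -2.9]
grip_width: 0.248
finger_force: 45.0
```

```bash
python3 -c "
from h import *
ws(); wind(-.325-1.92,.08,10)
d=snap('top','t5.png',(160,120,320,240),5)"
```

```text
16.6 [ 0.5044 -0.0091  0.1612] [-3.1413 -0.0074 -0.3261] F [ 6.6 -0.7 -2.9] q [-0.19  0.12  1.79 -0.    1.22  1.71] g 0.248 45.0
angle -2.1989 R 0.0901 Ftan(resist) 5.8 Frad -3.32
[[-6.7, -2.7, 0, 0, 1], [-6.4, -3.2, 0, 0, 1], [-6.1, -3.8, 0, 0, 1], [-5.8, -4.2, 0, 0, 1], [-5.5, -4.7, 0, 0, 1], [-5.1, -5.1, 0, 0, 1], [-4.7, -5.5, 0, 0, 1], [-4.2, -5.8, 0, 0, 1], [-3.7, -6.2, 0, 0, 1], [-3.2, -6.4, 0, 0, 1]]
```

View pics/t5.png

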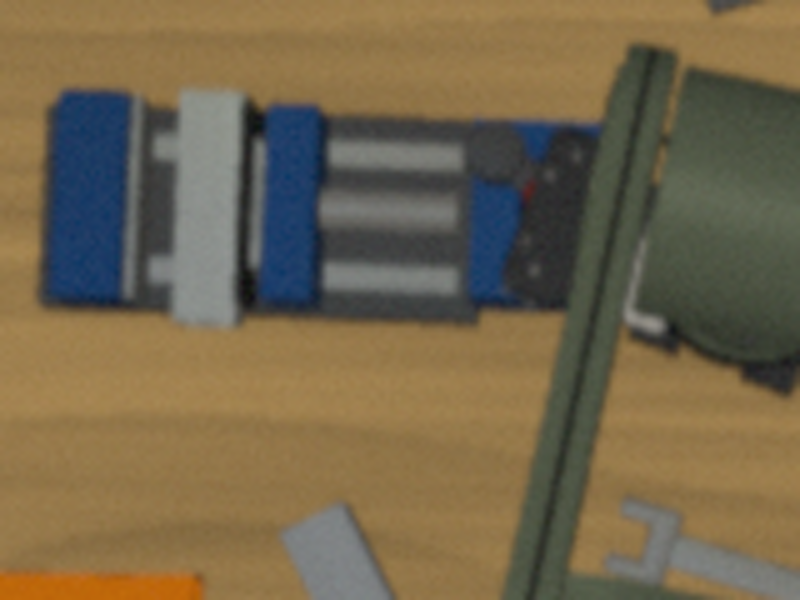

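The top view shows the jaw liner (crop x≈255) almost at the tube (178–245). About 16 mm remains to the fixed jaw face (143), so roughly 1.5 rad to go.

Emit:
drive_tool:
  steps:
    - [[-6.7,-2.7,0,0,1],[-6.4,-3.2,0,0,1],[-6.1,-3.8,0,0,1],[-5.8,-4.2,0,0,1],[-5.5,-4.7,0,0,1],[-5.1,-5.1,0,0,1],[-4.7,-5.5,0,0,1],[-4.2,-5.8,0,0,1],[-3.7,-6.2,0,0,1],[-3.2,-6.4,0,0,1]]

```text
time_s: 17.9
tool_pos: [0.4692, 0.0509, 0.161]
orientation: [3.136, -0.003, -0.325]
ft_force: [1.9, -6.2, 2.1]
grip_width: 0.252
finger_force: 45.0
```

```bash
python3 -c "
from h import *
ws(); wind(-.325-2.72,.06,10)"
```

```text
17.9 [0.4692 0.0509 0.161 ] [ 3.1364 -0.0032 -0.3251] F [ 1.9 -6.2  2.1] q [-0.07  0.06  1.86 -0.01  1.22  1.83] g 0.252 45.0
angle -2.996 R 0.089 Ftan(resist) 6.46 Frad -1.0
[[-2.1, -5.0, 0, 0, 1], [-1.8, -5.1, 0, 0, 1], [-1.4, -5.2, 0, 0, 1], [-1.1, -5.3, 0, 0, 1], [-0.8, -5.3, 0, 0, 1], [-0.5, -5.4, 0, 0, 1], [-0.2, -5.4, 0, 0, 1], [0.2, -5.4, 0, 0, 1], [0.5, -5.4, 0, 0, 1], [0.8, -5.3, 0, 0, 1]]
```

Emit:
drive_tool:
  steps:
    - [[-2.1,-5.0,0,0,1],[-1.8,-5.1,0,0,1],[-1.4,-5.2,0,0,1],[-1.1,-5.3,0,0,1],[-0.8,-5.3,0,0,1],[-0.5,-5.4,0,0,1]]

```text
time_s: 18.65
tool_pos: [0.4705, 0.083, 0.1609]
orientation: [3.135, 0.0, -0.325]
ft_force: [-2.7, -5.5, 6.4]
grip_width: 0.247
finger_force: 45.0
```

```bash
python3 -c "
from h import *
ws(); wind(-.325-2.72-.36,.06,8)"
```

```text
18.65 [0.4705 0.083  0.1609] [ 3.1351e+00  4.0000e-04 -3.2500e-01] F [-2.7 -5.5  6.4] q [-0.    0.07  1.85 -0.01  1.23  1.9 ] g 0.247 45.0
angle 2.9239 R 0.0889 Ftan(resist) 5.93 Frad 1.47
[[-0.2, -5.4, 0, 0, 1], [0.2, -5.4, 0, 0, 1], [0.5, -5.4, 0, 0, 1], [0.8, -5.3, 0, 0, 1], [1.1, -5.3, 0, 0, 1], [1.4, -5.2, 0, 0, 1], [1.7, -5.1, 0, 0, 1], [2.0, -5.0, 0, 0, 1]]
```

Emit:
drive_tool:
  steps:
    - [[-0.2,-5.4,0,0,1],[0.2,-5.4,0,0,1],[0.5,-5.4,0,0,1],[0.8,-5.3,0,0,1]]

```text
time_s: 19.15
tool_pos: [0.4777, 0.1033, 0.1608]
orientation: [3.135, 0.003, -0.325]
ft_force: [-4.3, -4.0, 10.2]
grip_width: 0.249
finger_force: 45.0
```

```bash
python3 -c "
from h import *
ws(); d=snap('top','t6.png',(160,120,320,240),5)"
```

```text
19.15 [0.4777 0.1033 0.1608] [ 3.1351e+00  2.8000e-03 -3.2490e-01] F [-4.3 -4.  10.2] q [ 0.04  0.1   1.82 -0.01  1.23  1.94] g 0.249 45.0
angle 2.6806 R 0.0888 Ftan(resist) 5.45 Frad 2.05
```

View pics/t6.png

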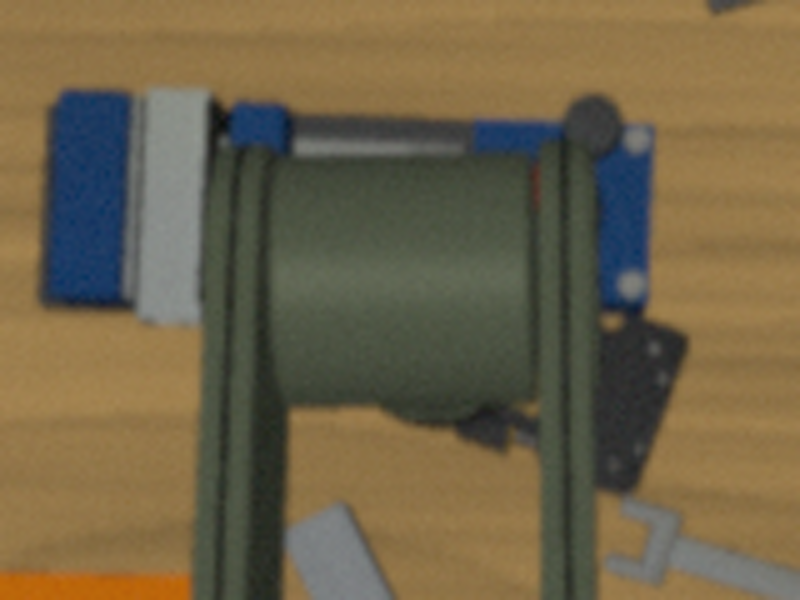

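The tube (138–210) is now almost against the fixed jaw face. From here I use short steps, raising the tool slightly to relieve the vertical load.

Emit:
drive_tool:
  steps:
    - [[1.1,-5.3,-0.7,0,1],[1.4,-5.2,0,0,1],[0,0,0,0,1]]

```text
time_s: 19.58
tool_pos: [0.4829, 0.1123, 0.1609]
orientation: [3.134, 0.004, -0.324]
ft_force: [-4.6, -4.4, 7.3]
grip_width: 0.245
finger_force: 45.0
```

```bash
python3 -c "
from h import *
ws(); wind(-.325-2.72-.36-.36,.05,8)"
```

```text
19.57 [0.4829 0.1123 0.1609] [ 3.134   0.0042 -0.3245] F [-4.6 -4.4  7.3] q [ 0.06  0.11  1.8  -0.01  1.23  1.95] g 0.245 45.0
angle 2.5645 R 0.0888 Ftan(resist) 6.17 Frad 1.46
[[1.4, -4.3, 0, 0, 1], [1.6, -4.2, 0, 0, 1], [1.9, -4.1, 0, 0, 1], [2.1, -4.0, 0, 0, 1], [2.3, -3.9, 0, 0, 1], [2.4, -3.8, 0, 0, 1], [2.6, -3.7, 0, 0, 1], [2.8, -3.5, 0, 0, 1]]
```

Emit:
drive_tool:
  steps:
    - [[1.4,-4.3,-0.5,0,1],[1.6,-4.2,0,0,1],[0,0,0,0,1]]

```text
time_s: 19.95
tool_pos: [0.4872, 0.1185, 0.1609]
orientation: [3.131, 0.007, -0.324]
ft_force: [-5.9, -6.2, 7.8]
grip_width: 0.248
finger_force: 45.1
```

```bash
python3 -c "
from h import *
ws()"
```

```text
19.95 [0.4872 0.1185 0.1609] [ 3.1311  0.0066 -0.3243] F [-5.9 -6.2  7.8] q [ 0.07  0.13  1.78 -0.01  1.24  1.97] g 0.248 45.1
angle 2.4791 R 0.0889 Ftan(resist) 8.55 Frad 0.85
```

Emit:
drive_tool:
  steps:
    - [[1.9,-4.1,0,0,1],[0,0,0,0,1],[0,0,0,0,1]]

```text
time_s: 20.32
tool_pos: [0.4896, 0.1215, 0.1608]
orientation: [3.13, 0.008, -0.324]
ft_force: [-8.3, -6.6, 8.2]
grip_width: 0.248
finger_force: 45.1
```

```bash
python3 -c "
from h import *
ws()"
```

```text
20.32 [0.4896 0.1215 0.1608] [ 3.1302  0.008  -0.3244] F [-8.3 -6.6  8.2] q [ 0.08  0.14  1.78 -0.01  1.24  1.97] g 0.248 45.1
angle 2.436 R 0.089 Ftan(resist) 10.38 Frad 2.08
```

Emit:
drive_tool:
  steps:
    - [[1.7,-3.2,0,0,1],[0,0,0,0,1],[0,0,0,0,1]]

```text
time_s: 20.7
tool_pos: [0.4916, 0.1239, 0.1608]
orientation: [3.129, 0.009, -0.324]
ft_force: [-8.4, -6.6, 9.9]
grip_width: 0.246
finger_force: 45.1
```

```bash
python3 -c "
from h import *
ws()"
```

```text
20.7 [0.4916 0.1239 0.1608] [ 3.1293  0.0093 -0.3243] F [-8.4 -6.6  9.9] q [ 0.08  0.14  1.77 -0.01  1.24  1.98] g 0.246 45.1
angle 2.4012 R 0.089 Ftan(resist) 10.56 Frad 1.71
```

Emit:
drive_tool:
  steps:
    - [[1.2,-2.2,-0.5,0,1],[0,0,0,0,1],[0,0,0,0,1]]

```text
time_s: 21.08
tool_pos: [0.4929, 0.1252, 0.1608]
orientation: [3.128, 0.01, -0.324]
ft_force: [-9.0, -7.9, 9.1]
grip_width: 0.248
finger_force: 45.1
```

```bash
python3 -c "
from h import *
ws()"
```

```text
21.07 [0.4929 0.1252 0.1608] [ 3.128   0.0104 -0.3243] F [-9.  -7.9  9.1] q [ 0.08  0.15  1.76 -0.01  1.25  1.98] g 0.248 45.1
angle 2.3807 R 0.089 Ftan(resist) 11.92 Frad 1.01
```

Snug at about 12 N. I'll relax the commanded lead, then let go.

Emit:
drive_tool:
  steps:
    - [[-2.3,4.6,0,0,1],[0,0,0,0,1]]

```text
time_s: 21.32
tool_pos: [0.4918, 0.1235, 0.1612]
orientation: [3.135, 0.005, -0.325]
ft_force: [-5.1, -3.5, 4.5]
grip_width: 0.25
finger_force: 45.1
```

```bash
python3 -c "
from h import *
ws()"
```

```text
21.32 [0.4918 0.1235 0.1612] [ 3.1348  0.0054 -0.3253] F [-5.1 -3.5  4.5] q [ 0.08  0.14  1.77 -0.    1.24  1.98] g 0.25 45.1
angle 2.403 R 0.0886 Ftan(resist) 6.07 Frad 1.41
```

Emit:
drive_tool:
  steps:
    - [[0,0,0,0,0.5],[0,0,0,0,0.3],[0,0,0,0,0],[0,0,0,0,0],[0,0,-30,0,0],[0,0,-50,0,0],[0,0,-40,0,0],[-55,0,0,0,0],[-55,0,0,0,0],[0,0,0,0,0]]

```text
time_s: 22.58
tool_pos: [0.3879, 0.1621, 0.2821]
orientation: [-3.141, 0.0, -0.322]
ft_force: [-0.3, 0.1, -0.9]
grip_width: 1.0
finger_force: 0.0
```

```bash
python3 -c "
from h import *
st(); snap('top','t7.png',(160,120,320,240),2.5); snap('scene','s7.png',(260,150,400,255),2.86)
a=cv2.imread('pics/t7.png');b=cv2.resize(cv2.imread('pics/s7.png'),(400,300));cv2.imwrite('pics/f.png',np.hstack([a,b]))"
```

```text
22.57 [0.3879 0.1621 0.2821] [-3.1409e+00  1.0000e-04 -3.2210e-01] F [-0.3  0.1 -0.9] q [ 0.19 -0.18  1.82  0.    1.49  2.08] g 1.0 0.0
```

View pics/f.png

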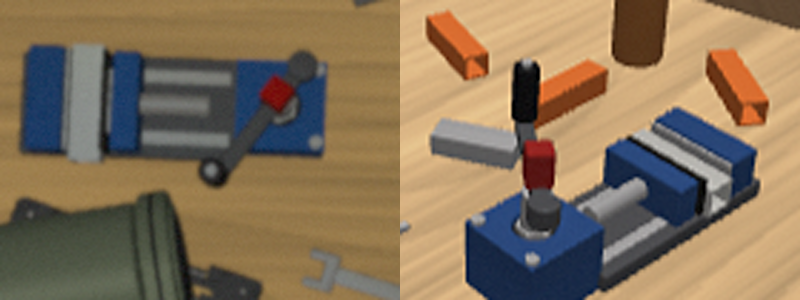

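The tube sits flat and square between liner and fixed jaw, and the crank stands upright in the vise with the knob at left and clear of the robot. One numeric height check, then I hand it in.

```bash
python3 -c "
from h import *
s=load('scene'); a=2.40
for dz in (0,.01): print(proj(s,[[*A,.15+dz],[A[0]+.09*np.cos(a),A[1]+.09*np.sin(a),.173+dz]]).round(1).tolist())
print('seen boss top ~',[260+140/2.857,150+145/2.857],'knob top ~',[260+126/2.857,150+64/2.857])
print(ticket.job_done())"
```

```text
[[306.9, 201.5], [306.3, 172.8]]
[[307.0, 198.0], [306.4, 169.2]]
seen boss top ~ [309.0024501225061, 200.75253762688135] knob top ~ [304.1022051102555, 172.4011200560028]
the job is handed in; nothing more can be done
None
```

I handed the job in at about 22.6 s: the crank is fully home in the hex, the tube is clamped snugly at about 12 N at the knob, and the gripper has let go and is clear; no verdict was returned.

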